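# Roll the red-plugged pipe offcut up the gutter to its stop

### The job

In the sloped two-lane gutter, push the pipe offcut with the red end plugs up its lane with a closed fingertip, over the crest and right up against the yellow stop plate, so that it stays seated there and does not roll back when you let go and move clear. Only push it along: do not grasp it or lift it. Leave the offcut with the blue end plugs resting at the bottom of its lane, and leave the loose things on the bench where they are.

Things in the scene. Friction and masses are not known exactly. Their poses are not given: they have to be found in the camera images.
- gutter: Two-lane sloped gutter screwed to the bench, 225 x 170 x 76 mm: aluminium floor, green side walls, yellow stop plate at the high end. Origin under its middle on the bench top; x uphill along the lanes, y across, z up. Lanes 72 mm wide, centred on y = +38 and -38 mm; walls 4 mm thick at y = 0 and +-76 mm, 14 mm above the floor. Open above and at the low end.
- gutter_crest (a point): Middle of the crest line, on the floor surface: 45 mm uphill of the gutter's origin, 40 mm above the bench. Below it the floor drops 0.141 mm per mm of x (8 degrees) down to x = -108 mm; beyond it the floor falls at 12 degrees into a seat before the stop. An offcut whose axis has not passed the crest rolls all the way back down. Axes as the gutter's.
- gutter_rest (a point): Middle of the 8 mm thick round steel rest rod across both lanes at the low end (x = -95 mm in the gutter frame), on its axis; its top stands 7 mm above the sloped floor. An offcut resting on it has its axis at gutter x = -80 mm, 47 mm above the bench. Axes as the gutter's.
- gutter_stop (a point): Middle of the stop plate's black rubber face (gutter x = 93.6 mm), 59 mm above the bench, the height of a seated offcut's axis; the yellow plate's top is 76 mm above the bench. An offcut seated against it has its axis at gutter x = 69.6 mm. Axes as the gutter's.
- offcut_red: Plugged steel pipe offcut with RED end plugs, 48 mm diameter, 68 mm long, about 0.3 kg, smooth and slippery (friction about 0.35), solid for contact. It lies across one of the two lanes (either one) and at the start rests on the low rest rod. Origin: on its axis, half-way along; its y axis is the tube's axis, across the lane, while x and z turn as it rolls. A push up the lane takes about 1 N.
- offcut_blue: The same offcut with BLUE end plugs, resting at the bottom of the other lane; to be left there. Origin and axes as for the red one.
- tape_measure: Yellow tape measure standing on the bench to the left, 34 x 84 x 64 mm; bystander. Origin: centre of its underside.
- magnet_square: Red arrow-shaped welding magnet lying flat to the left, 83 x 90 x 14 mm; bystander. Origin: centre of its underside.
- flange_by: Grey flange lying flat to the right, 90 mm diameter, 16 mm high; bystander. Origin: centre of its underside.
- gas_cup_1: Orange ceramic gas cup standing to the right, 23 mm diameter, 42 mm high; bystander. Origin: centre of its underside.
- electrode_box: Flat red box of electrodes lying to the right, 32 x 165 x 17 mm; bystander. Origin: centre of its underside.
There are look-alikes about, which are no part of the job. What is shaped like the offcut_red but green is not meant. What is shaped like the offcut_blue but green or pink is not meant.

How it is judged:
By the outcome, as a careful person would: the job done as asked, in the order asked, and still so for the second after the job is handed in, with the robot touching nothing.
It also fails if it takes over 38 s, if anything falls off the work surface, if the arm or the gripper's body presses on something with over 40 N, if the wrist force passes 120 N, or if a joint passes its speed limit or range.

### The arm

A 6-joint arm with a two-finger parallel gripper is mounted at the origin on a cart in front of the work surface, level with it; the furniture and walls round the work are solid. World frame = base frame: x ahead of the robot, y to its left, z up, the work surface at z = 0. Lengths are in m, angles in rad, forces in N, time in s.
With the tool pointing down it reaches from about 0.275 to 0.775 m from the base axis. Payload 14.6 kg.
Tool frame: the origin (TCP) lies on the centre line of the jaws, within the pads' length; the fingertips stand 17 mm ahead of it and the grasp point (between the pads) lies 2 mm behind it; z points along the fingers, y is the line along which they close (so a half turn about z gives the same grasp; the last joint's range is limited). The gripper opens to 85 mm and grips with 20 to 120 N. Pads are 22 mm wide; open, the fingers measure 114 mm over their backs; the gripper's body (76 mm by 85 mm) begins 54 mm behind the grasp point. The pads swing forward as they close: fully open they stand 13 mm farther back than shut.
Start: joints at [-1.276, 0.263, -0.048, 1.259, 0, 1.415], TCP at [0.228, -0.473, 0.248] pointing down, gripper open.
Joint ranges: [-2.65, 2.65], [-0.89, 1.7], [-1.18, 1.37], [-2.13, 2.11], [-1.35, 1.29], [-3.14, 3.14]. Speed limits (rad/s): [1.89, 1.89, 2.57, 2.79, 3.14, 3.14].

### API

Orientations are given as a unit quaternion [x, y, z, w].
In Python, from bench import ctrl, viewer, ticket gives the robot as it stands. The module is installed in compiled form; this text tells all that it offers.
- The arm moves only by the tool jog_arm, never from a script. Its argument "series" is a list of rows, each an object of numbers: "fingers": the opening, from 0 (shut) to 1 (fully open); "tx", "ty", "tz": the shift along the world's x, y, z in cm; "roll": the turn about the world's z in rad. In form: [{"fingers": .., "tx": .., "ty": .., "tz": .., "roll": ..}, ...]. A call has 1 to 5 rows; each row is the pose to reach, as a shift and turn from the pose commanded when the call began; what a row does not reach only later rows make up. A row lasts 1/10 s, in which the tool goes at most 50 mm and 8.59 degrees, less where a joint would pass 70% of its speed; a pose out of reach is approached as far as the arm can. A call with a gripper value outside its range is refused whole. The fingers move at their own pace and stop on an object; the grip force is fixed at half the most. Time passes only in rows, so rows that repeat a pose let the fingers close. It gives the time, the measured TCP pose, the force, the opening and the grip force at its end, in the units of the state.
- ctrl.get_state(): the state, without advancing time (a new reading comes with each control period).
- viewer.get_image(name): name is "scene" or "top" or "wrist"; returns the picture (400x640x3 uint8, red, green, blue); there is no depth.
- viewer.calibration(name): a dict with "fx", "fy", "cx", "cy" (pixels), "dist_coeffs" ([k1, k2, p1, p2, k3] as OpenCV has them; the pictures are not rectified), "R" (3x3) and "t" (3): a world point X has camera coordinates R X + t. Camera axes: x right, y down, z forward; pixel columns grow to the right and rows downward; lengths in m; the calibration is good to about 2 mm. A picture is of the moment at which its call begins: read the wrist's pose just before it. calibration takes no time and is no camera call; for the wrist camera it gives the pose at the moment of the call.
- ticket.job_done(): hands the job in; it is judged then, once.
The state is a dict: "clock": time; "q": joint angles; "dq": joint speeds; "joint_efforts": joint torques, N m; "ee_pos": TCP position; "ee_rot": TCP orientation; "wrist_force": force on the tool from outside, world axes, zero at the start; "moment": the same for the moment, N m; "width": finger opening in m; "gripper_force": force on a finger pad.
Only numpy, scipy, OpenCV 4.12 (cv2) and the standard library are available. Lean on these libraries where they do the work, as an engineer would, in place of code of your own. Each camera call takes 0.05 s, during which the arm holds its last target. There are 200 camera calls.

## Working session

There is one attempt and no reset: what is moved stays moved. The work goes in short steps, Python scripts to look and compute and a tool call to move; the robot and the scene stay as the last step left them, time stands still between calls to the robot, and variables do not carry over. Pictures are saved under pics/ and viewed, at most 10 in all, crops included, and the job is handed in when it is done.

Besides the shell and the picture viewer there is one more tool, called as name(argument=value, ...) on one line, values as JSON. jog_arm: Moves the arm, as the interface text tells. Its arguments: {"type":"object","properties":{"series":{"type":"array","items":{"type":"object","properties":{"fingers":{"type":"number"},"tx":{"type":"number"},"ty":{"type":"number"},"tz":{"type":"number"},"roll":{"type":"number"}}}}},"required":["series"]}

```bash
mkdir -p pics; python3 - <<'E'
from bench import ctrl,viewer
import cv2,numpy as np
s=ctrl.get_state();print(s['clock'],s['ee_pos'],s['ee_rot'],s['width'])
for n in('scene','top'):
    im=viewer.get_image(n);cv2.imwrite(f'pics/{n}0.png',im[:,:,::-1])
    c=viewer.calibration(n);print(n,c)
E
```

```text
0.0 [ 0.22818166 -0.47253119  0.24781157] [ 9.74816975e-01  2.23005752e-01 -4.68449745e-05 -5.45026178e-04] 0.08555213425424943
scene {'fx': 502.3934370829287, 'fy': 502.3934370829287, 'cx': 323.7439283674592, 'cy': 195.41267659302184, 'dist_coeffs': array([-0.12260436,  0.        ,  0.        ,  0.        ,  0.        ]), 'R': array([[-0.46290435, -0.88631156,  0.01309144],
       [-0.5916818 ,  0.29796005, -0.74908775],
       [ 0.6600244 , -0.35450195, -0.66234142]]), 't': array([0.20404261, 0.38232718, 1.38635516])}
top {'fx': 402.35330012503715, 'fy': 402.35330012503715, 'cx': 326.28610913031457, 'cy': 198.41285254153794, 'dist_coeffs': array([-0.0289837,  0.       ,  0.       ,  0.       ,  0.       ]), 'R': array([[ 0.02857325, -0.99959035,  0.00164359],
       [-0.99400711, -0.02858714, -0.1055113 ],
       [ 0.10551507,  0.00138106, -0.99441675]]), 't': array([-0.03365355,  0.53202206,  1.28131848])}
```

View pics/scene0.png

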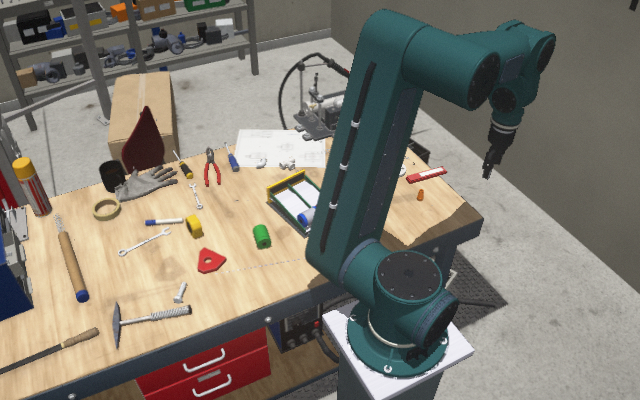

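View pics/top0.png

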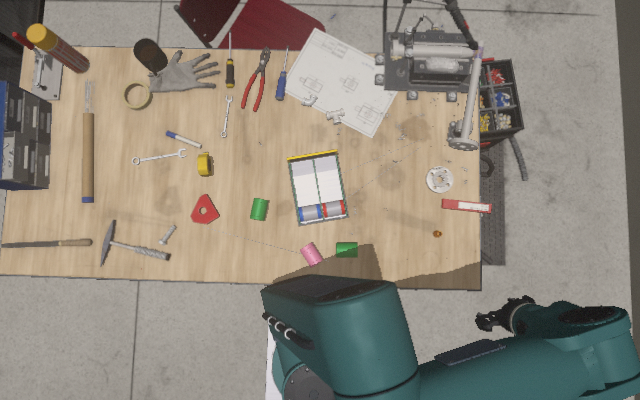

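Scene view: gutter at (297,200), with blue at (306,215); the arm hides the red offcut. Top view: gutter at (318,188), yellow stop at (314,155). Red-plug candidates are the offcut in the right lane (334,210, red plugs), the one in the left lane (311,213, blue plugs), green (260,209), green (347,249), pink (312,254). I choose (334,210) and check it in a crop.

```bash
cat > h.py <<'E'
import cv2,numpy as np
from bench import viewer
def ray(c,p):
    K=np.array([[c['fx'],0,c['cx']],[0,c['fy'],c['cy']],[0,0,1]])
    u=cv2.undistortPoints(np.array(p,float).reshape(-1,1,2),K,c['dist_coeffs']).reshape(-1,2)
    d=np.c_[u,np.ones(len(u))]@c['R']; return -c['R'].T@c['t'],d
def plane(c,p,z):
    o,d=ray(c,p); return o+d*((z-o[2])/d[:,2])[:,None]
def tri(c1,p1,c2,p2):
    o1,d1=ray(c1,[p1]);o2,d2=ray(c2,[p2]);d1,d2=d1[0],d2[0]
    s=np.linalg.lstsq(np.c_[d1,-d2],o2-o1,rcond=None)[0]
    a,b=o1+s[0]*d1,o2+s[1]*d2; return (a+b)/2,np.linalg.norm(a-b)
def mask(im,h0,h1,smin=120,vmin=60):
    h=cv2.cvtColor(im,cv2.COLOR_RGB2HSV);H=h[...,0]
    m=((H>=h0)&(H<=h1)) if h0<h1 else ((H>=h0)|(H<=h1))
    return (m&(h[...,1]>smin)&(h[...,2]>vmin)).astype(np.uint8)
def blobs(m,x0,y0,x1,y1,amin=8):
    n,l,st,ce=cv2.connectedComponentsWithStats(m[y0:y1,x0:x1])
    out=[]
    for i in range(1,n):
        if st[i,4]>=amin:
            pts=np.argwhere(l==i)[:,::-1]+[x0,y0]
            out.append((st[i,4],ce[i]+[x0,y0],cv2.boxPoints(cv2.minAreaRect(pts.astype(np.float32)))))
    return out
E
python3 - <<'E'
from h import *
np.set_printoptions(precision=4,suppress=True)
im=cv2.imread('pics/top0.png')[:,:,::-1];c=viewer.calibration('top')
for nm,a,z in(('yel',(20,35),.076),('red',(172,6),.05),('blue',(100,125),.05)):
    for A,ce,b in blobs(mask(im,*a),280,140,360,235): print(nm,A,ce,plane(c,[ce],z)[0],'box',plane(c,b,z)[:,:2].tolist())
cr=cv2.resize(im[140:235,275:365],None,fx=6,fy=6,interpolation=cv2.INTER_CUBIC);cv2.imwrite('pics/crop.png',cr[:,:,::-1])
E
```

```text
yel 131 [311.4122 154.145 ] [0.6675 0.0328 0.076 ] box [[0.6555246248165201, 0.11083998183491041], [0.6880885469321848, -0.04447357767276737], [0.6798171661061085, -0.04612715532688198], [0.6472966996272311, 0.10907760913748095]]
red 43 [342.2558 206.5116] [ 0.5059 -0.0701  0.05  ] box [[0.526371498745301, -0.0612998545844728], [0.5283955802026077, -0.07082606183852355], [0.48603499503039066, -0.0795640120682059], [0.48402508782241516, -0.07006897928084588]]
red 38 [324.2895 209.5789] [ 0.4945 -0.0131  0.05  ] box [[0.5147013949439053, -0.004736459721341369], [0.5163273076309287, -0.012984956544363484], [0.47451565037131627, -0.021176575444153356], [0.47290028590322275, -0.012955039345992772]]
blue 31 [318.5161 210.7742] [0.4901 0.0052 0.05  ] box [[0.5080416070496726, 0.01268515499210894], [0.5096659983842154, 0.004442844872946165], [0.47406832711232905, -0.002585382974174287], [0.472452722374858, 0.005633946794973369]]
blue 28 [300.2857 214.    ] [0.4781 0.063  0.05  ] box [[0.4964821243638635, 0.07080845251908155], [0.49803047941970136, 0.064106030107033], [0.4602064200566604, 0.05517625107098609], [0.45866651627022864, 0.06185894926683658]]
```

View pics/crop.png

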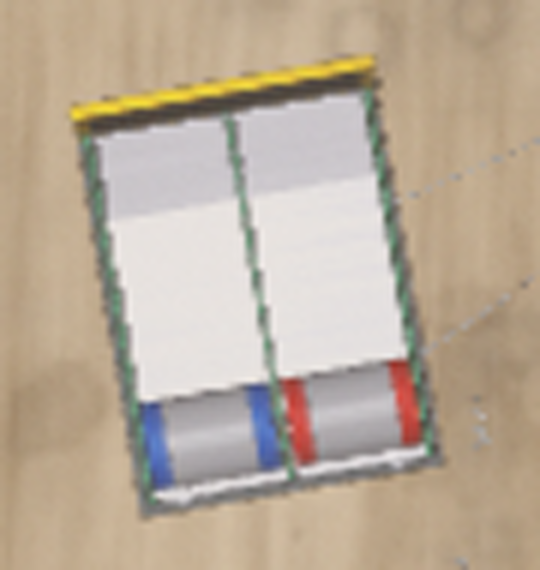

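The crop confirms it: the red-plugged offcut is in the right lane at (355,410) in the crop, the blue one is in the left lane, and both are at the bottom. The gutter yaw is about 11.9° from both the plate and the plugs. The red axis is at about (0.500,-0.042), and the plate-to-offcut distance of 179 mm matches the text. I'm now moving to hover behind it with the fingers shut, to get the second view.

jog_arm(series=[{"fingers": 0, "tx": 4.4, "ty": 8.4, "tz": 0, "roll": -0.05}, {"fingers": 0, "tx": 6.6, "ty": 12.6, "tz": 0, "roll": -0.1}, {"fingers": 0, "tx": 8.8, "ty": 16.8, "tz": 0, "roll": -0.15}, {"fingers": 0, "tx": 11.0, "ty": 21.0, "tz": 0, "roll": -0.2}, {"fingers": 0, "tx": 13.2, "ty": 25.2, "tz": 0, "roll": -0.243}])

```text
clock: 0.6
ee_pos: [0.3446, -0.2495, 0.2482]
ee_rot: [0.995, 0.102, -0.0, -0.0]
wrist_force: [0.9, 0.2, 0.4]
width: 0.0124
gripper_force: 0.0
```

jog_arm(series=[{"fingers": 0, "tx": 2.0, "ty": 4.2, "tz": 0, "roll": 0}, {"fingers": 0, "tx": 4.0, "ty": 8.4, "tz": 0, "roll": 0}, {"fingers": 0, "tx": 6.0, "ty": 12.6, "tz": 0, "roll": 0}, {"fingers": 0, "tx": 8.0, "ty": 16.8, "tz": 0, "roll": 0}, {"fingers": 0, "tx": 8.0, "ty": 16.8, "tz": 0, "roll": 0}])

```text
clock: 1.1
ee_pos: [0.4254, -0.079, 0.2481]
ee_rot: [0.994, 0.106, 0.0, -0.001]
wrist_force: [-0.1, -1.0, 0.6]
width: -0.0
gripper_force: 0.0
```

jog_arm(series=[{"fingers": 0, "tx": 0, "ty": 0, "tz": 0, "roll": 0}, {"fingers": 0, "tx": 0, "ty": 0, "tz": 0, "roll": 0}])

```text
clock: 1.3
ee_pos: [0.424, -0.0839, 0.2481]
ee_rot: [0.995, 0.103, -0.0, -0.0]
wrist_force: [1.1, -0.3, -0.2]
width: -0.0003
gripper_force: 0.0
```

```bash
python3 - <<'E'
from h import *
from bench import ctrl
np.set_printoptions(precision=4,suppress=True)
s=ctrl.get_state();print(s['clock'],s['ee_pos'],s['ee_rot'],s['wrist_force'])
c=viewer.calibration('wrist');im=viewer.get_image('wrist');cv2.imwrite('pics/w1.png',im[:,:,::-1]);np.save('w1.npy',c,allow_pickle=True)
print(-c['R'].T@c['t'],c['R'][2])
E
```

```text
1.3 [ 0.424  -0.0839  0.2481] [ 0.9947  0.1029 -0.0002 -0.    ] [ 1.0798 -0.3027 -0.2102]
[ 0.5015 -0.0677  0.3735] [-0.3039 -0.0638 -0.9505]
```

View pics/w1.png

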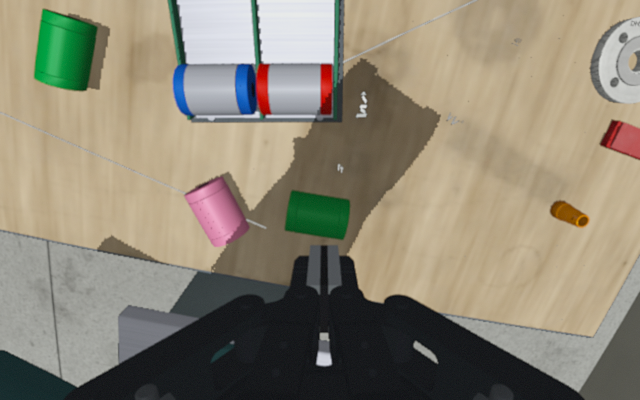

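The wrist view shows the red offcut at (295,89), blue at (215,90), and the green look-alike at (318,215) on the bench below the fingertip. Next I triangulate the plugs against the top view.

```bash
python3 - <<'E'
from h import *
np.set_printoptions(precision=4,suppress=True)
cw=np.load('w1.npy',allow_pickle=True).item();ct=viewer.calibration('top')
w=cv2.imread('pics/w1.png')[:,:,::-1];t=cv2.imread('pics/top0.png')[:,:,::-1]
def get(im,a,r): return sorted([b[1] for b in blobs(mask(im,*a),*r,25)],key=lambda p:p[0])
th=np.arctan2(.0326,.155)
for nm,a in(('red',(172,6)),('blue',(100,125))):
    pw=get(w,a,(165,40,345,130));pt=get(t,a,(280,140,360,235));print(nm,len(pw),len(pt))
    P=[tri(cw,x,ct,y) for x,y in zip(pw,pt)];print(P)
    m=(P[0][0]+P[-1][0])/2;d=P[0][0]-P[-1][0];print('mid',m,'len',np.linalg.norm(d),'yaw deg',np.degrees(np.arctan2(-d[0],d[1])))
# green bench tube in wrist: extent
for A,ce,b in blobs(mask(w,40,85,120,30),270,180,360,250,100): print('green',A,plane(cw,b,.035))
E
```

```text
red 2 2
[(array([ 0.4935, -0.013 ,  0.0656]), np.float64(0.0005118833548671243)), (array([ 0.5053, -0.0695,  0.0583]), np.float64(0.0006417981821391442))]
mid [ 0.4994 -0.0413  0.062 ] len 0.05819662114809678 yaw deg 11.870730094153517
blue 2 2
[(array([0.4778, 0.0624, 0.062 ]), np.float64(0.0010231200671085047)), (array([0.49  , 0.0052, 0.054 ]), np.float64(0.00040562783223125584))]
mid [0.4839 0.0338 0.058 ] len 0.058979268221270656 yaw deg 12.007153571303387
green 2433 [[ 0.3469 -0.0539  0.035 ]
 [ 0.3948 -0.0531  0.035 ]
 [ 0.397  -0.1206  0.035 ]
 [ 0.3487 -0.1242  0.035 ]]
```

Surface centroids are at z≈0.06 (axis 47 mm, top 71 mm, so this fits), with yaw 11.9° and an axis point near (0.4995,-0.0415). The green bystander ends at x=0.397, so it is clear. Now going behind the red offcut and down.

jog_arm(series=[{"fingers": 0, "tx": 2.3, "ty": 3.1, "tz": -3, "roll": 0}, {"fingers": 0, "tx": 2.3, "ty": 3.1, "tz": -7, "roll": 0}, {"fingers": 0, "tx": 2.3, "ty": 3.1, "tz": -11, "roll": 0}, {"fingers": 0, "tx": 2.3, "ty": 3.1, "tz": -14, "roll": 0}, {"fingers": 0, "tx": 2.3, "ty": 3.1, "tz": -16, "roll": 0}])

```text
clock: 1.85
ee_pos: [0.4461, -0.0533, 0.0863]
ee_rot: [0.995, 0.102, -0.001, -0.0]
wrist_force: [0.3, -0.3, -0.6]
width: -0.0003
gripper_force: 0.0
```

jog_arm(series=[{"fingers": 0, "tx": 0, "ty": 0, "tz": -1.5, "roll": 0}, {"fingers": 0, "tx": 0, "ty": 0, "tz": -3.0, "roll": 0}, {"fingers": 0, "tx": 0, "ty": 0, "tz": -3.0, "roll": 0}, {"fingers": 0, "tx": 0, "ty": 0, "tz": -3.0, "roll": 0}])

```text
clock: 2.25
ee_pos: [0.4471, -0.0532, 0.0586]
ee_rot: [0.995, 0.102, -0.0, -0.0]
wrist_force: [0.5, -0.1, 0.4]
width: 0.0002
gripper_force: 0.0
```

```bash
python3 - <<'E'
from h import *
from bench import ctrl
s=ctrl.get_state();print(s['clock'],s['ee_pos'],s['ee_rot'],s['wrist_force'])
im=viewer.get_image('wrist');cv2.imwrite('pics/w2.png',im[:,:,::-1])
E
```

```text
2.25 [ 0.44709126 -0.05317811  0.05858229] [ 9.94745834e-01  1.02375276e-01 -1.61044551e-04 -5.26130206e-05] [ 0.54347362 -0.1069144   0.38353558]
```

View pics/w2.png

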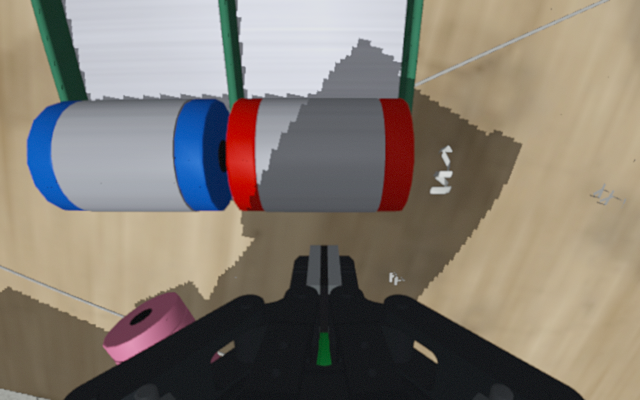

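The wrist view shows the closed fingertip (323,248) centred behind the red offcut (320,155), with a gap to it and nothing else in the way. Starting the push up the lane.

jog_arm(series=[{"fingers": 0, "tx": 0.78, "ty": 0.16, "tz": -0.3, "roll": 0}, {"fingers": 0, "tx": 1.57, "ty": 0.33, "tz": -0.3, "roll": 0}, {"fingers": 0, "tx": 2.35, "ty": 0.49, "tz": -0.25, "roll": 0}, {"fingers": 0, "tx": 3.13, "ty": 0.66, "tz": -0.15, "roll": 0}, {"fingers": 0, "tx": 3.91, "ty": 0.82, "tz": 0, "roll": 0}])

```text
clock: 2.8
ee_pos: [0.4871, -0.0438, 0.0584]
ee_rot: [0.995, 0.103, -0.0, -0.0]
wrist_force: [-0.9, -0.1, 1.1]
width: 0.0
gripper_force: 0.7
```

jog_arm(series=[{"fingers": 0, "tx": 0.78, "ty": 0.16, "tz": 0.11, "roll": 0}, {"fingers": 0, "tx": 1.57, "ty": 0.33, "tz": 0.23, "roll": 0}, {"fingers": 0, "tx": 2.35, "ty": 0.49, "tz": 0.34, "roll": 0}, {"fingers": 0, "tx": 3.13, "ty": 0.66, "tz": 0.45, "roll": 0}, {"fingers": 0, "tx": 3.91, "ty": 0.82, "tz": 0.56, "roll": 0}])

```text
clock: 3.3
ee_pos: [0.5261, -0.0358, 0.064]
ee_rot: [0.995, 0.103, -0.0, 0.0]
wrist_force: [-1.7, 0.3, 1.0]
width: -0.0
gripper_force: 0.6
```

```bash
python3 - <<'E'
from h import *
from bench import ctrl
s=ctrl.get_state();print(s['clock'],s['ee_pos'],s['wrist_force'])
im=viewer.get_image('wrist');cv2.imwrite('pics/w3.png',im[:,:,::-1])
E
```

```text
3.3 [ 0.5261011  -0.03578305  0.06395275] [-1.6981903   0.34864022  0.9972783 ]
```

View pics/w3.png

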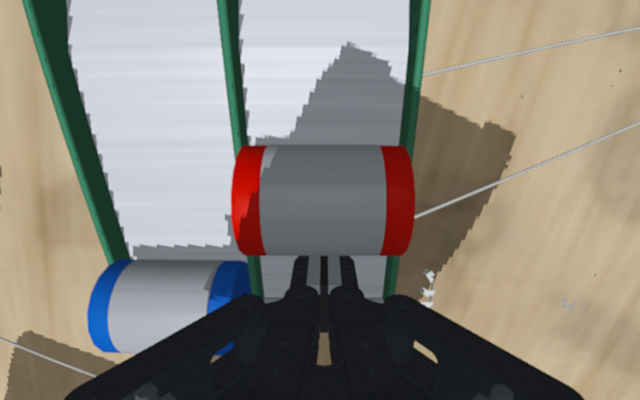

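The push is going straight: red offcut at (322,200), blue still at the bottom. Continuing.

jog_arm(series=[{"fingers": 0, "tx": 0.78, "ty": 0.16, "tz": 0.11, "roll": 0}, {"fingers": 0, "tx": 1.57, "ty": 0.33, "tz": 0.23, "roll": 0}, {"fingers": 0, "tx": 2.35, "ty": 0.49, "tz": 0.34, "roll": 0}, {"fingers": 0, "tx": 3.13, "ty": 0.66, "tz": 0.45, "roll": 0}, {"fingers": 0, "tx": 3.91, "ty": 0.82, "tz": 0.56, "roll": 0}])

```text
clock: 3.85
ee_pos: [0.5652, -0.0276, 0.0696]
ee_rot: [0.995, 0.103, -0.0, 0.0]
wrist_force: [-0.9, 0.8, 0.1]
width: -0.0003
gripper_force: 0.6
```

jog_arm(series=[{"fingers": 0, "tx": 0.39, "ty": 0.08, "tz": 0.06, "roll": 0}, {"fingers": 0, "tx": 0.78, "ty": 0.16, "tz": 0.11, "roll": 0}, {"fingers": 0, "tx": 1.17, "ty": 0.25, "tz": 0.17, "roll": 0}, {"fingers": 0, "tx": 1.57, "ty": 0.33, "tz": 0.23, "roll": 0}, {"fingers": 0, "tx": 1.96, "ty": 0.41, "tz": 0.28, "roll": 0}])

```text
clock: 4.35
ee_pos: [0.5844, -0.0236, 0.0723]
ee_rot: [0.995, 0.103, 0.0, -0.0]
wrist_force: [-0.6, -0.1, -0.0]
width: -0.0001
gripper_force: 0.6
```

jog_arm(series=[{"fingers": 0, "tx": 0.29, "ty": 0.06, "tz": 0.02, "roll": 0}, {"fingers": 0, "tx": 0.59, "ty": 0.12, "tz": 0.02, "roll": 0}, {"fingers": 0, "tx": 0.88, "ty": 0.19, "tz": 0, "roll": 0}, {"fingers": 0, "tx": 1.17, "ty": 0.25, "tz": -0.1, "roll": 0}, {"fingers": 0, "tx": 1.47, "ty": 0.31, "tz": -0.15, "roll": 0}])

```text
clock: 4.85
ee_pos: [0.599, -0.0205, 0.0706]
ee_rot: [0.995, 0.103, -0.0, -0.0]
wrist_force: [-1.1, 0.3, -0.5]
width: 0.0
gripper_force: 0.0
```

```bash
python3 - <<'E'
from h import *
from bench import ctrl
s=ctrl.get_state();print(s['clock'],s['ee_pos'],s['wrist_force'])
im=viewer.get_image('wrist');cv2.imwrite('pics/w4.png',im[:,:,::-1])
E
```

```text
4.85 [ 0.5990384  -0.02046868  0.07063992] [-1.12946857  0.28019996 -0.52536274]
```

View pics/w4.png

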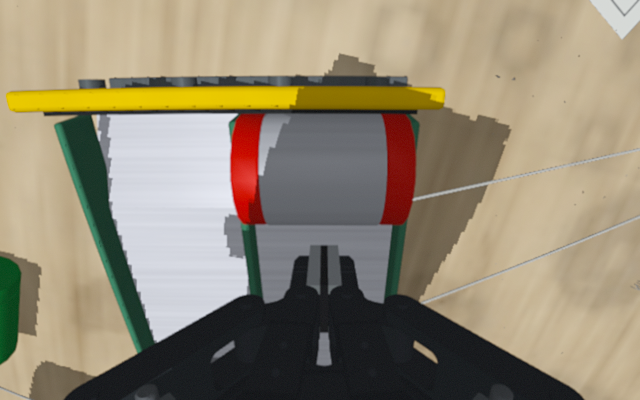

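The red offcut (322,168) has rolled over the crest and sits against the stop. I'll follow up with the fingertip to confirm it is seated, then back off and lift.

jog_arm(series=[{"fingers": 0, "tx": 0.5, "ty": 0.1, "tz": -0.1, "roll": 0}, {"fingers": 0, "tx": 0.9, "ty": 0.19, "tz": -0.1, "roll": 0}, {"fingers": 0, "tx": 1.2, "ty": 0.25, "tz": -0.1, "roll": 0}, {"fingers": 0, "tx": 1.4, "ty": 0.29, "tz": -0.1, "roll": 0}, {"fingers": 0, "tx": 1.4, "ty": 0.29, "tz": -0.1, "roll": 0}])

```text
clock: 5.4
ee_pos: [0.6118, -0.0177, 0.0694]
ee_rot: [0.995, 0.103, -0.001, 0.0]
wrist_force: [-7.5, -1.7, 2.0]
width: 0.0001
gripper_force: 3.5
```

jog_arm(series=[{"fingers": 0, "tx": -1, "ty": -0.21, "tz": 0, "roll": 0}, {"fingers": 0, "tx": -3, "ty": -0.62, "tz": 0.2, "roll": 0}, {"fingers": 0, "tx": -4, "ty": -0.82, "tz": 3, "roll": 0}, {"fingers": 0, "tx": -4, "ty": -0.82, "tz": 7, "roll": 0}, {"fingers": 0, "tx": -4, "ty": -0.82, "tz": 11, "roll": 0}])

```text
clock: 5.9
ee_pos: [0.5718, -0.0259, 0.1811]
ee_rot: [0.995, 0.103, -0.0, -0.0]
wrist_force: [1.1, 0.1, -0.5]
width: 0.0002
gripper_force: 0.0
```

jog_arm(series=[{"fingers": 0, "tx": -3, "ty": -2, "tz": 3, "roll": 0}, {"fingers": 0, "tx": -7, "ty": -4, "tz": 6, "roll": 0}, {"fingers": 0, "tx": -7, "ty": -4, "tz": 6, "roll": 0}, {"fingers": 0, "tx": -7, "ty": -4, "tz": 6, "roll": 0}, {"fingers": 0, "tx": -7, "ty": -4, "tz": 6, "roll": 0}])

```text
clock: 6.4
ee_pos: [0.503, -0.0656, 0.2391]
ee_rot: [0.995, 0.103, -0.0, -0.0]
wrist_force: [-0.7, 0.2, -0.1]
width: 0.0002
gripper_force: 0.0
```

```bash
python3 - <<'E'
from h import *
from bench import ctrl
s=ctrl.get_state();print(s['clock'],s['ee_pos'],s['wrist_force'])
im=viewer.get_image('wrist');cv2.imwrite('pics/w5.png',im[:,:,::-1])
E
```

```text
6.4 [ 0.5030041  -0.06561236  0.23912531] [-0.65110771  0.20784161 -0.1300565 ]
```

View pics/w5.png

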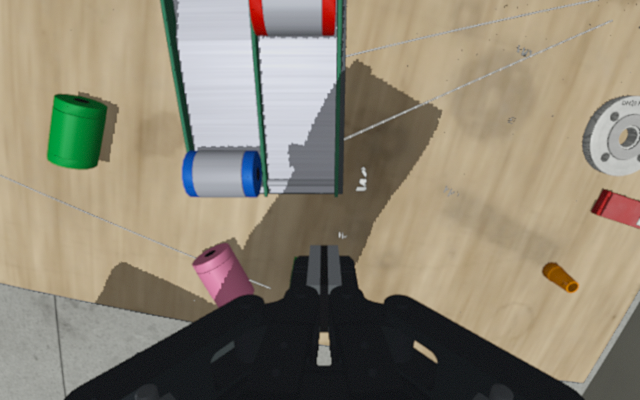

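The fingertip met 7.5 N against the stop, and after I moved clear the red offcut stays at the high end (292,15). Blue is at rest at the bottom (222,173) and the bystanders in view haven't moved. Handing in.

```bash
python3 -c "
from bench import ticket
print(ticket.job_done())"
```

```text
the job is handed in; nothing more can be done
None
```

The red offcut is pushed over the crest and seated against the stop plate, where it stayed after the arm moved clear; blue is still at the bottom of its lane, no loose things were touched, and the job was handed in at about 6.5 s (no verdict was returned).

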